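# Screw the dust elbow into the clamped port

### The job

Pick up the blue elbow fitting and screw it into the clamped dust port: lower it upright so that its two brass pins go down through the two gaps of the collar, turn it clockwise (seen from above) until you feel it come up against the rubber seat inside and the resistance starts to rise, then turn 30 degrees more and let go. Do not overtighten or force it, and leave the other things on the bench where they are.

Things in the scene. Friction and masses are not known exactly. Their poses are not given: they have to be found in the camera images.
- elbow: Loose blue elbow fitting, about 160 g, 86 mm tall, standing upright on its bare aluminium spigot (32 mm thick, z=0 to 46 mm, foot chamfered to 26 mm over the lowest 5 mm). Origin: centre of the spigot's underside, z up its axis. A barbed outlet 22 to 26 mm thick runs along +x at z=68 mm, ending 63 mm from the axis; a brass plug 24 mm across ends 24 mm out on -x.
- elbow_grip (a point): On the elbow's axis, 70 mm above its origin, where to hold it: in the blue block 34 mm (x) by 32 mm (y), z=50 to 86 mm, whose flat faces look to the elbow's +y and -y (the pin sides); grip these two faces from above, with the TCP at this point.
- elbow_pins (a point): On the elbow's axis at the height of its two brass pins, 16 mm above the origin; the pins are 8 mm thick and stick out along the elbow's +y and -y to 24 mm from the axis. A blue flange 37 mm across lies above them at z=46 to 51 mm.
- port: Fixed dust port: grey foot 124 mm across, 10 mm high, held by two red clamps on its +x and -x sides (up to 38 mm high), and an upright aluminium collar 72 mm across, 62 mm tall. Origin: centre of the foot's underside, z up. The bore takes the elbow's spigot with 1.6 mm play all round.
- port_mouth (a point): Centre of the collar's mouth at its top face, 62 mm above the port's origin. The steel lip there has two gaps, on the port's +y and -y sides (each +-0.42 rad wide, yellow dashes on the rim), that let the elbow's pins through; either way round fits.
- port_thread (a point): On the port's axis, 55 mm above its origin: height of the pins' axis when they have dropped in mid-gap (elbow origin then about 39 mm above the port's). From there each pin runs in a coarse thread that goes down 9 mm per rad turned clockwise seen from above, open to 2.5 rad, with 1.6 mm of vertical play (the pin can ride its upper or its lower ramp). Friction holds it when let go.
- port_seat (a point): On the port's axis, 31 mm above its origin: about where (+-5 mm) the level rubber seat lies inside the bore, on a spring of about 3 N/mm (10 mm travel). Its true height is different every time and not measured: the spigot's foot meets it, and resistance starts, (an upward push on the elbow) after 0.3 to 1.7 rad of clockwise turn from mid-gap.
- adapter: spare straight adapter, bare aluminium, 38 mm across, 50 mm tall, bystander; origin at the centre of its underside
- cap: orange blanking cap, 42 mm across, 30 mm tall, bystander; origin at the centre of its underside
- screws: glass screw jar with dark lid, 52 mm across, 70 mm tall, bystander; origin at the centre of its underside
- offcut: pale wood offcut 130 x 60 x 25 mm, bystander; origin at the centre of its underside
- block: brown wood block 100 x 50 x 45 mm, bystander; origin at the centre of its underside
- driver: screwdriver lying along its x, bystander; origin at the centre of its underside (a point on its shaft line)
- brush: bench brush lying along its x, bystander; origin at the centre of its underside (a point on its shaft line)
Not all that is in view belongs to the job. There is more than one size of the elbow; the one meant has the size given above.

How it is judged:
By the outcome, as a careful person would: the job done as asked, in the order asked, and still so for the second after the job is handed in, with the robot touching nothing.
It also fails if it takes over 64 s, if anything falls off the work surface, if the arm or the gripper's body presses on something with over 40 N, if the wrist force passes 120 N, or if a joint passes its speed limit or range.

### The arm

A 6-joint arm with a two-finger parallel gripper is mounted at the origin on the work surface. World frame = base frame: x ahead of the robot, y to its left, z up, the work surface at z = 0. Lengths are in m, angles in rad, forces in N, time in s.
With the tool pointing down it reaches from about 0.25 to 0.8 m from the base axis. Payload 8.5 kg.
Tool frame: the origin (TCP) lies between the finger pads, 19 mm behind the fingertips; this is the grasp point; z points along the fingers, y is the line along which they close (so a half turn about z gives the same grasp; the last joint's range is limited). The gripper opens to 85 mm and grips with 20 to 120 N. Pads are 22 mm wide; open, the fingers measure 114 mm over their backs; the gripper's body (76 mm by 85 mm) begins 54 mm behind the grasp point. The pads swing forward as they close: fully open they stand 13 mm farther back than shut.
Start: joints at [1.301, 0.238, -0.013, 1.319, 0, 1.571], TCP at [0.14, 0.506, 0.25] pointing down, gripper open.
Joint ranges: [-2.66, 2.66], [-1.03, 1.9], [-1.14, 1.46], [-1.82, 2.27], [-1.45, 1.34], [-3.14, 3.14]. Speed limits (rad/s): [2.22, 2.22, 2.79, 3.14, 3.14, 3.14].

### API

Orientations are given as a unit quaternion [x, y, z, w].
In Python, from cell import arm, cams, finder gives the robot as it stands.
- The arm moves only by the tool carry_out, never from a script. Its argument "increments" is a list of rows, each an object with "slide": the shift along the tool's x, y, z in m, a list of three; "yaw": the turn about the tool's z in rad; "grip": the gripper's target within -1 to 1 (fully open at 1, half-way at 0, shut at -1). A call has 1 to 5 rows; each row is the pose to reach, as a shift and turn from the pose commanded when the call began, along the tool's axes at that moment; what a row does not reach only later rows make up. A row lasts 1/12 s, in which the tool goes at most 41.7 mm and 7.16 degrees, less where a joint would pass 70% of its speed; a pose out of reach is approached as far as the arm can. A call with a gripper value outside its range is refused whole. The fingers move at their own pace and stop on an object; the grip force is fixed at half the most. Time passes only in rows, so rows that repeat a pose let the fingers close. It gives the time, the measured TCP pose, the force, the opening and the grip force at its end, in the units of the state.
- arm.get_state(): the state, without advancing time (a new reading comes with each control period).
- cams.capture(name): name is "side" or "top"; returns the picture (480x640x3 uint8, blue, green, red); there is no depth.
- cams.get_calibration(name): a dict with "fx", "fy", "cx", "cy" (pixels), "cam_to_world" (4x4, takes a point from camera to world coordinates). Camera axes: x right, y down, z forward; pixel columns grow to the right and rows downward; lengths in m; the calibration is good to about 2 mm. A picture is of the moment at which its call begins. get_calibration takes no time and is no camera call.
- arm.sign_off(): hands the job in; it is judged then, once.
Trained networks look in the newest picture that a camera, given by its name, has taken for a name from the list of things; names that differ only in an ending like _2 or _b are one class to them, and where a whole thing is asked for, a point or a joint stands for the part that bears it (a point fixed in the world has none). Each returns a list of dicts, best first, with "confidence" (0 to 1); they miss things now and then, are a little off and sometimes report something else, mostly with a low value. They report only what shows in the picture. A call takes as long as a camera call. They do not tell look-alikes from the thing itself.
- finder.masks_of(camera, query): "region" (480x640 bool, what is visible of it).
- finder.spot_point(camera, query): "position" ([x, y, z] in m, in world coordinates, good to about 4 mm: a listed point, or the origin of a listed thing).
The state is a dict: "time_s": time; "q": joint angles; "qd": joint speeds; "joint_efforts": joint torques, N m; "ee_pos": TCP position; "tcp_rot": TCP orientation; "ft_force": force on the tool from outside, world axes, zero at the start; "torque": the same for the moment, N m; "width": finger opening in m; "grip_force": force on a finger pad.
Only numpy, scipy, OpenCV 4.12 (cv2) and the standard library are available. Lean on these libraries where they do the work, as an engineer would, in place of code of your own. Each camera call takes 0.05 s, during which the arm holds its last target. There are 200 camera calls.

## Working session

There is one attempt and no reset: what is moved stays moved. The work goes in short steps, Python scripts to look and compute and a tool call to move; the robot and the scene stay as the last step left them, time stands still between calls to the robot, and variables do not carry over. Pictures are saved under pics/ and viewed, at most 10 in all, crops included, and the job is handed in when it is done.

Besides the shell and the picture viewer there is one more tool, called in YAML: its name, and indented under it one key for each argument. carry_out: Moves the arm, as the interface text tells. Its arguments: {"type":"object","properties":{"increments":{"type":"array"}},"required":["increments"]}

```bash
mkdir -p pics; python3 - <<'E'
from cell import arm,cams,finder
import cv2,numpy as np
ims=[]
for c in("side","top"):
    im=cams.capture(c);cv2.imwrite(f"pics/{c}0.png",im)
    k=cams.get_calibration(c);print(c,k["fx"],k["cx"],k["cy"],np.round(k["cam_to_world"],3).tolist())
    for q in("elbow","elbow_grip","elbow_pins","port","port_mouth","screws","block","adapter","cap"):
        print(c,q,[(np.round(d["position"],3).tolist(),round(d["confidence"],2)) for d in finder.spot_point(c,q)])
s=arm.get_state();print({k:np.round(v,3).tolist() for k,v in s.items()})
E
```

```text
side 560.5125669105599 317.17421570110713 243.89483573178887 [[0.705, -0.556, 0.44, -0.007], [-0.709, -0.545, 0.447, -0.531], [-0.009, -0.627, -0.779, 1.001], [0.0, 0.0, 0.0, 1.0]]
side elbow [([0.49, -0.181, -0.003], 0.92), ([0.359, -0.168, 0.002], 0.68), ([0.585, -0.219, 0.004], 0.54), ([0.618, -0.359, 0.001], 0.36), ([0.472, -0.005, 0.001], 0.22), ([0.378, -0.357, -0.002], 0.17)]
side elbow_grip [([0.486, -0.182, 0.072], 0.78), ([0.356, -0.163, 0.044], 0.78), ([0.588, -0.219, 0.043], 0.6)]
side elbow_pins [([0.586, -0.217, 0.013], 0.92), ([0.488, -0.18, 0.018], 0.73), ([0.353, -0.165, 0.01], 0.73), ([0.566, 0.165, 0.028], 0.67)]
side port []
side port_mouth [([0.569, 0.164, 0.066], 0.82), ([0.341, 0.376, 0.002], 0.23)]
side screws [([0.696, 0.001, -0.003], 0.74)]
side block [([0.339, 0.374, 0.002], 0.84)]
side adapter [([0.471, -0.007, -0.001], 0.84)]
side cap [([0.568, -0.004, -0.004], 0.54)]
top 504.817038850513 316.464087697517 242.77586345620213 [[0.022, -0.992, 0.123, 0.364], [-1.0, -0.023, -0.002, 0.025], [0.004, -0.123, -0.992, 1.147], [0.0, 0.0, 0.0, 1.0]]
top elbow [([0.4
[... 283 characters left out ...]
[0.579, -0.216, 0.012], 0.6), ([0.602, 0.383, -0.002], 0.43)]
top port [([0.565, 0.171, 0.001], 0.72)]
top port_mouth [([0.567, 0.169, 0.057], 0.84)]
top screws [([0.699, 0.001, -0.001], 0.62)]
top block [([0.338, 0.378, -0.002], 0.66), ([0.487, -0.188, 0.016], 0.26)]
top adapter []
top cap [([0.571, -0.006, 0.002], 0.64), ([0.566, 0.17, 0.055], 0.38)]
{'time_s': 1.0, 'q': [1.301, 0.238, -0.014, 1.319, 0.0, 1.571], 'qd': [-0.0, -0.001, 0.001, 0.0, 0.001, 0.001], 'joint_efforts': [0.0, -53.858, 34.67, 0.003, 0.0, -0.0], 'ee_pos': [0.14, 0.506, 0.25], 'tcp_rot': [0.134, 0.991, -0.0, -0.0], 'ft_force': [0.473, -0.171, -0.783], 'torque': [0.047, -0.032, 0.039], 'grip_force': 0.0, 'width': 0.085}
```

View pics/side0.png

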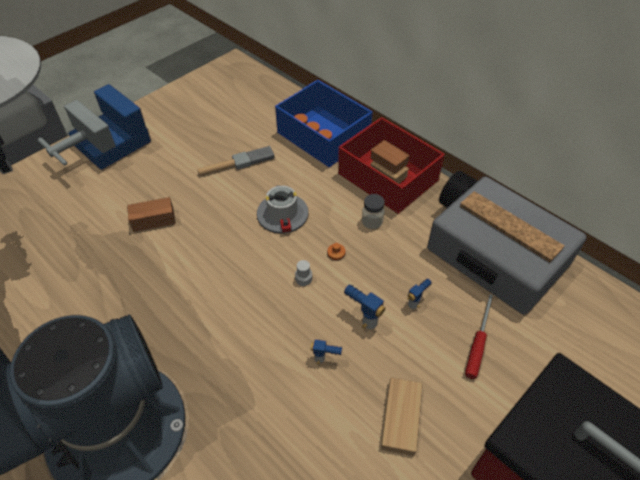

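View pics/top0.png

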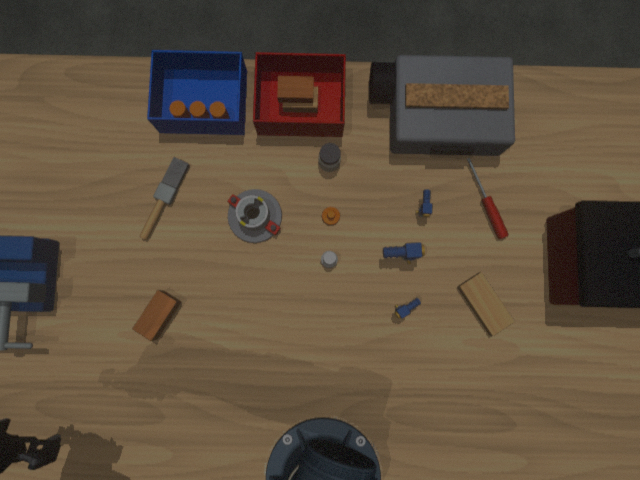

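Three blue elbows show. They are at side (370,302) / top (405,251), side (323,349) / top (408,309), and side (419,291) / top (426,203). The first fits: its grip point is at z≈0.072 m (86 mm tall), while the other two read about 0.045. The port is at top (255,215), with red clamps at (234,201) and (271,230). I'll confirm this in one enlarged crop and measure the angles.

```bash
cat > h.py <<'E'
import numpy as np,cv2
from cell import arm,cams,finder
def px2w(c,p,z):
    k=cams.get_calibration(c);T=np.array(k["cam_to_world"])
    d=T[:3,:3]@np.array([(p[0]-k["cx"])/k["fx"],(p[1]-k["cy"])/k["fy"],1]);o=T[:3,3]
    return o+d*(z-o[2])/d[2]
def w2px(c,P):
    k=cams.get_calibration(c);T=np.array(k["cam_to_world"]);q=T[:3,:3].T@(np.array(P)-T[:3,3])
    return np.array([k["cx"]+k["fx"]*q[0]/q[2],k["cy"]+k["fy"]*q[1]/q[2]])
def crop(im,x0,y0,x1,y1,w,h): return cv2.resize(im[y0:y1,x0:x1],(w,h),interpolation=cv2.INTER_CUBIC)
E
python3 - <<'E'
from h import *
t=cv2.imread("pics/top0.png");s=cv2.imread("pics/side0.png")
cv2.imwrite("pics/c1.png",np.vstack([np.hstack([crop(t,375,220,435,265,400,300),crop(s,335,275,395,320,400,300)]),np.hstack([crop(t,222,184,290,235,400,300),crop(s,250,180,314,228,400,300)])]))
# red clamps
hsv=cv2.cvtColor(t,cv2.COLOR_BGR2HSV)
m=((hsv[...,0]<8)|(hsv[...,0]>172))&(hsv[...,1]>130)&(hsv[...,2]>60);w=np.zeros_like(m);w[180:245,220:295]=1
n,l,st,ce=cv2.connectedComponentsWithStats((m&w).astype(np.uint8))
for i in range(1,n):
    if st[i,4]>8: print("red",st[i],ce[i],px2w("top",ce[i],.03))
y=(hsv[...,0]>18)&(hsv[...,0]<35)&(hsv[...,1]>110)&w
n,l,st,ce=cv2.connectedComponentsWithStats(y.astype(np.uint8))
for i in range(1,n):
    if st[i,4]>2: print("yel",st[i],ce[i],px2w("top",ce[i],.062))
b=(hsv[...,0]>95)&(hsv[...,0]<130)&(hsv[...,1]>120);b[:235]=0;b[268:]=0;b[:,:378]=0;b[:,430:]=0
p=np.argwhere(b)[:,::-1];W=np.array([px2w("top",q,.07)[:2] for q in p]);c=W.mean(0);u=np.linalg.eigh(np.cov((W-c).T))[1][:,1]
print("elbow",len(p),c,u,np.degrees(np.arctan2(u[1],u[0])),(((W-c)@u).min(),((W-c)@u).max()))
print(cv2.minAreaRect(W.astype(np.float32)))
E
```

```text
red [228 195  12  12  57] [233.52631579 200.49122807] [0.59400022 0.21223783 0.03      ]
red [265 221  15  14  93] [271.82795699 227.09677419] [0.5354457  0.12407986 0.03      ]
yel [258 197   5   5  16] [259.875 198.875] [0.59234244 0.14945687 0.062     ]
yel [240 221   6   5  19] [242.47368421 222.78947368] [0.53852524 0.18534836 0.062     ]
elbow 132 [ 0.48634916 -0.17949604] [-0.06575352  0.9978359 ] 93.77011935905036 (np.float64(-0.019556968001456926), np.float64(0.055703413389352474))
((0.483379602432251, -0.16164423525333405), (0.025593562051653862, 0.07515477389097214), 6.096035003662109)
```

View pics/c1.png

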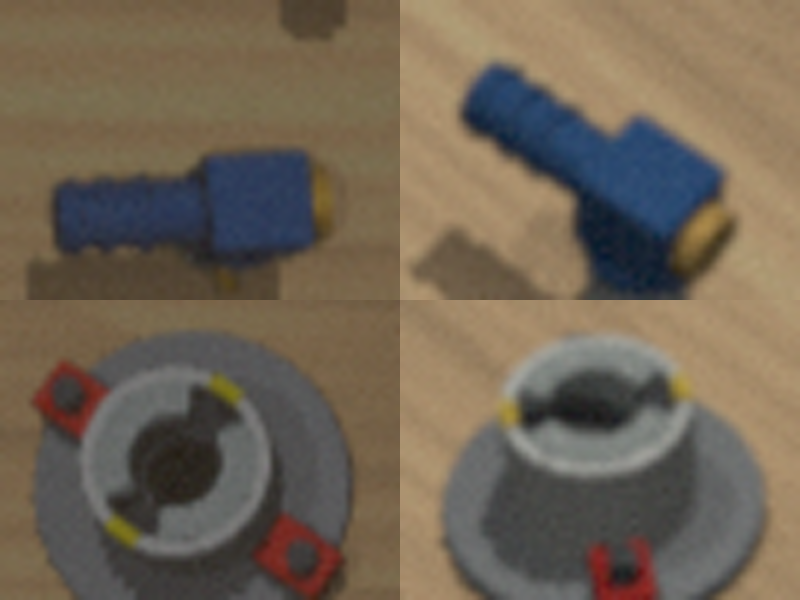

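The crop shows the large elbow upright, with its outlet to the left (+y world), its plug to the right and its block centre near top (414,250). The port's yellow dashes are at (260,199) and (242,223), so the gap line is at about -33.7°, square to the clamps. The port axis is at about (0.566, 0.168).

```bash
cat >> h.py <<'E'
from scipy.spatial.transform import Rotation as R
def go(P,psi=None):
    s=arm.get_state();r=R.from_quat(s["tcp_rot"]).as_matrix()
    print("t",round(s["time_s"],2),"pos",np.round(s["ee_pos"],4),"q",np.round(s["q"],3),"F",np.round(s["ft_force"],1),"M",np.round(s["torque"],2),"w",round(s["width"],4),"g",round(s["grip_force"],1))
    y=np.degrees(np.arctan2(r[1,1],r[0,1]));print("psi",round(y,2),"tiltz",np.round(r[:,2],3))
    print("slide",np.round(r.T@(np.array(P)-s["ee_pos"]),4),"yaw",None if psi is None else np.round(np.radians(y-psi),4))
E
python3 - <<'E'
from h import *
print(px2w("top",(413.9,250.5),.086))
go([.488,-.182,.25],184)
E
```

```text
[ 0.48371717 -0.18281005  0.086     ]
t 1.0 pos [0.1399 0.506  0.25  ] q [ 1.301  0.238 -0.014  1.319  0.     1.571] F [ 0.5 -0.2 -0.8] M [ 0.05 -0.03  0.04] w 0.0851 g 0.0
psi 74.54 tiltz [-0. -0. -1.]
slide [-0.5189 -0.5703  0.    ] yaw -1.9104
```

carry_out:
  increments:
    - {"slide": [-0.519,-0.57,0],"yaw": -1.91,"grip": 0.6}
    - {"slide": [-0.519,-0.57,0],"yaw": -1.91,"grip": 0.6}
    - {"slide": [-0.519,-0.57,0],"yaw": -1.91,"grip": 0.6}
    - {"slide": [-0.519,-0.57,0],"yaw": -1.91,"grip": 0.6}
    - {"slide": [-0.519,-0.57,0],"yaw": -1.91,"grip": 0.6}

```text
time_s: 1.42
ee_pos: [0.2287, 0.331, 0.2502]
tcp_rot: [-0.159, 0.987, 0.0, 0.0]
ft_force: [0.8, 0.5, 0.3]
width: 0.0681
grip_force: 0.0
```

```bash
python3 -c "
from h import *
go([.487,-.182,.25],184)"
```

```text
t 1.42 pos [0.2287 0.331  0.2502] q [ 0.966  0.027 -0.265  1.278 -0.     0.647] F [0.8 0.5 0.3] M [ 0.05 -0.05 -0.02] w 0.0681 g 0.0
psi 108.3 tiltz [ 0.  0. -1.]
slide [-8.420e-02 -5.681e-01  2.000e-04] yaw -1.3213
```

carry_out:
  increments:
    - {"slide": [-0.084,-0.568,0],"yaw": -1.32,"grip": 0.6}
    - {"slide": [-0.084,-0.568,0],"yaw": -1.32,"grip": 0.6}
    - {"slide": [-0.084,-0.568,0],"yaw": -1.32,"grip": 0.6}
    - {"slide": [-0.084,-0.568,0],"yaw": -1.32,"grip": 0.6}
    - {"slide": [-0.084,-0.568,0],"yaw": -1.32,"grip": 0.6}

```text
time_s: 1.83
ee_pos: [0.3038, 0.1837, 0.2505]
tcp_rot: [-0.395, 0.918, 0.0, 0.0]
ft_force: [0.3, 1.0, 0.4]
width: 0.068
grip_force: 0.0
```

```bash
python3 -c "
from h import *
go([.487,-.182,.25],184)"
```

```text
t 1.83 pos [0.3038 0.1837 0.2505] q [ 0.544 -0.056 -0.346  1.28  -0.    -0.269] F [0.3 1.  0.4] M [ 0.06 -0.02  0.03] w 0.068 g 0.0
psi 136.59 tiltz [ 0.001  0.    -1.   ]
slide [ 0.1397 -0.3844  0.0005] yaw -0.8275
```

carry_out:
  increments:
    - {"slide": [0.14,-0.384,0],"yaw": -0.82,"grip": 0.6}
    - {"slide": [0.14,-0.384,0],"yaw": -0.82,"grip": 0.6}
    - {"slide": [0.14,-0.384,0],"yaw": -0.82,"grip": 0.6}
    - {"slide": [0.14,-0.384,0],"yaw": -0.82,"grip": 0.6}
    - {"slide": [0.14,-0.384,0],"yaw": -0.82,"grip": 0.6}

```text
time_s: 2.25
ee_pos: [0.3762, 0.0409, 0.2505]
tcp_rot: [-0.603, 0.798, -0.0, 0.0]
ft_force: [0.8, 0.2, -0.3]
width: 0.0685
grip_force: 0.0
```

```bash
python3 -c "
from h import *
go([.487,-.182,.15],184)"
```

```text
t 2.25 pos [0.3762 0.0409 0.2505] q [ 0.108 -0.015 -0.307  1.278 -0.    -1.186] F [ 0.8  0.2 -0.3] M [ 0.03 -0.03 -0.02] w 0.0685 g 0.0
psi 164.13 tiltz [ 0.001  0.    -1.   ]
slide [ 0.1841 -0.1674  0.1006] yaw -0.3468
```

carry_out:
  increments:
    - {"slide": [0.184,-0.167,0.07],"yaw": -0.345,"grip": 0.6}
    - {"slide": [0.184,-0.167,0.07],"yaw": -0.345,"grip": 0.6}
    - {"slide": [0.184,-0.167,0.07],"yaw": -0.345,"grip": 0.6}
    - {"slide": [0.184,-0.167,0.07],"yaw": -0.345,"grip": 0.6}
    - {"slide": [0.184,-0.167,0.07],"yaw": -0.345,"grip": 0.6}

```text
time_s: 2.67
ee_pos: [0.457, -0.1236, 0.1986]
tcp_rot: [0.73, -0.684, 0.0, -0.0]
ft_force: [1.7, 0.2, -0.4]
width: 0.0683
grip_force: 0.0
```

carry_out:
  increments:
    - {"slide": [0,0,0],"yaw": 0,"grip": 0.6}

```text
time_s: 2.75
ee_pos: [0.4585, -0.1266, 0.1967]
tcp_rot: [0.728, -0.686, 0.0, 0.001]
ft_force: [-0.6, 0.6, 0.4]
width: 0.0685
grip_force: 0.0
```

```bash
python3 -c "
from h import *
go([.487,-.182,.072],184)"
```

```text
t 2.75 pos [ 0.4585 -0.1266  0.1967] q [-0.269  0.18  -0.23   1.162 -0.002 -1.899] F [-0.6  0.6  0.4] M [ 0.   -0.   -0.04] w 0.0685 g 0.0
psi -176.6 tiltz [-0.001 -0.001 -1.   ]
slide [ 0.0568 -0.0252  0.1248] yaw -6.2936
```

carry_out:
  increments:
    - {"slide": [0.028,-0.012,0.03],"yaw": -0.01,"grip": 0.6}
    - {"slide": [0.057,-0.025,0.05],"yaw": -0.01,"grip": 0.6}
    - {"slide": [0.057,-0.025,0.05],"yaw": -0.01,"grip": 0.6}
    - {"slide": [0.057,-0.025,0.05],"yaw": -0.01,"grip": 0.6}
    - {"slide": [0.057,-0.025,0.05],"yaw": -0.01,"grip": 0.6}

```text
time_s: 3.17
ee_pos: [0.4847, -0.1768, 0.1488]
tcp_rot: [0.732, -0.681, -0.0, 0.0]
ft_force: [0.9, 0.2, 0.1]
width: 0.0684
grip_force: 0.0
```

```bash
python3 - <<'E'
from h import *
go([.487,-.182,.072],184)
s=cams.capture("side");t=cams.capture("top")
for c in("side","top"):
    for q in("elbow","elbow_grip","elbow_pins"):
        print(c,q,[(np.round(d["position"],4).tolist(),round(d["confidence"],2)) for d in finder.spot_point(c,q) if abs(d["position"][0]-.487)<.03])
cv2.imwrite("pics/c2.png",np.hstack([crop(t,375,220,435,280,400,400),crop(s,335,250,395,310,400,400)]))
E
```

```text
t 3.17 pos [ 0.4847 -0.1768  0.1488] q [-0.35   0.279 -0.226  1.067  0.    -1.993] F [0.9 0.2 0.1] M [-0.02  0.02 -0.01] w 0.0684 g 0.0
psi -175.84 tiltz [-0.001  0.    -1.   ]
slide [ 0.0054 -0.002   0.0767] yaw -6.2804
side elbow [([0.4902, -0.1833, 0.0003], 0.81)]
side elbow_grip [([0.486, -0.1768, 0.0703], 0.55)]
side elbow_pins [([0.4881, -0.181, 0.016], 0.58)]
top elbow [([0.4881, -0.1818, 0.0001], 0.73)]
top elbow_grip [([0.491, -0.18, 0.0725], 0.73)]
top elbow_pins [([0.4862, -0.1827, 0.0144], 0.89)]
```

View pics/c2.png

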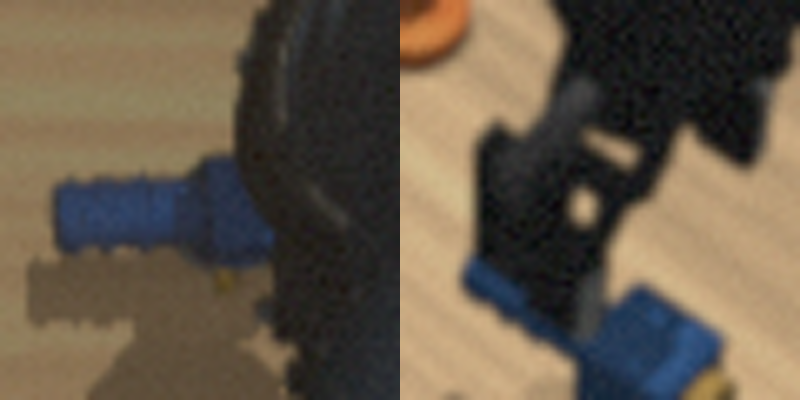

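The elbow hasn't moved and sits under the gripper: block at top about (410,252), with the fingers straddling it. Descending now.

carry_out:
  increments:
    - {"slide": [0.003,-0.001,0.035],"yaw": 0,"grip": 0.6}
    - {"slide": [0.003,-0.001,0.065],"yaw": 0,"grip": 0.6}
    - {"slide": [0.003,-0.001,0.072],"yaw": 0,"grip": 0.6}
    - {"slide": [0.003,-0.001,0.072],"yaw": 0,"grip": 0.6}
    - {"slide": [0.003,-0.001,0.072],"yaw": 0,"grip": 0.6}

```text
time_s: 3.98
ee_pos: [0.4865, -0.1798, 0.0775]
tcp_rot: [0.733, -0.681, -0.0, 0.0]
ft_force: [0.3, 0.0, 0.2]
width: 0.0681
grip_force: 0.0
```

```bash
python3 -c "
from h import *
go([.488,-.1815,.072],184)"
```

```text
t 3.98 pos [ 0.4865 -0.1798  0.0775] q [-0.354  0.347 -0.331  0.893 -0.    -1.998] F [0.3 0.  0.2] M [-0.03 -0.02  0.06] w 0.0681 g 0.0
psi -175.8 tiltz [-0. -0. -1.]
slide [ 0.0018 -0.0014  0.0055] yaw -6.2796
```

carry_out:
  increments:
    - {"slide": [0.0015,-0.0015,0.0045],"yaw": 0,"grip": 0.6}
    - {"slide": [0.0015,-0.0015,0.0045],"yaw": 0,"grip": 0.6}
    - {"slide": [0.0015,-0.0015,0.0045],"yaw": 0,"grip": 0}
    - {"slide": [0.0015,-0.0015,0.0045],"yaw": 0,"grip": -0.2}
    - {"slide": [0.0015,-0.0015,0.0045],"yaw": 0,"grip": -1}

```text
time_s: 4.4
ee_pos: [0.4881, -0.1814, 0.0728]
tcp_rot: [0.733, -0.681, 0.0, -0.0]
ft_force: [-1.3, 0.6, -0.0]
width: 0.0326
grip_force: 0.1
```

carry_out:
  increments:
    - {"slide": [0,0,0],"yaw": 0,"grip": -1}
    - {"slide": [0,0,0],"yaw": 0,"grip": -1}
    - {"slide": [0,0,0],"yaw": 0,"grip": -1}
    - {"slide": [0,0,0],"yaw": 0,"grip": -1}
    - {"slide": [0,0,0],"yaw": 0,"grip": -1}

```text
time_s: 4.82
ee_pos: [0.4881, -0.1814, 0.0729]
tcp_rot: [0.733, -0.681, 0.0, -0.0]
ft_force: [-1.8, 0.6, 6.2]
width: 0.0311
grip_force: 59.0
```

```bash
python3 -c "
from h import *
go([.488,-.1815,.072],184)"
```

```text
t 4.82 pos [ 0.4881 -0.1814  0.0729] q [-0.356  0.354 -0.334  0.882 -0.    -2.   ] F [-1.8  0.6  6.2] M [-0.03  0.31 -0.04] w 0.0311 g 59.0
psi -175.81 tiltz [ 0.001 -0.001 -1.   ]
slide [0.0001 0.0001 0.0009] yaw -6.2798
```

carry_out:
  increments:
    - {"slide": [0,0,-0.02],"yaw": 0,"grip": -1}
    - {"slide": [0,0,-0.05],"yaw": 0,"grip": -1}
    - {"slide": [0,0,-0.08],"yaw": 0,"grip": -1}
    - {"slide": [0,0,-0.11],"yaw": 0,"grip": -1}
    - {"slide": [0,0,-0.125],"yaw": 0,"grip": -1}

```text
time_s: 5.23
ee_pos: [0.4887, -0.1816, 0.2007]
tcp_rot: [0.733, -0.681, 0.002, -0.001]
ft_force: [1.1, -0.0, -1.5]
width: 0.0315
grip_force: 59.9
```

```bash
python3 -c "
from h import *
go([.566,.168,.2],146.3)"
```

```text
t 5.23 pos [ 0.4887 -0.1816  0.2007] q [-0.356  0.251 -0.125  1.192 -0.    -2.   ] F [ 1.1 -0.  -1.5] M [-0.01 -0.04  0.05] w 0.0315 g 59.9
psi -175.8 tiltz [ 0.003 -0.001 -1.   ]
slide [-0.343  -0.1027  0.0005] yaw -5.6217
```

carry_out:
  increments:
    - {"slide": [-0.025,-0.0075,0],"yaw": 0.06,"grip": -1}
    - {"slide": [-0.06,-0.018,0],"yaw": 0.14,"grip": -1}
    - {"slide": [-0.097,-0.029,0],"yaw": 0.22,"grip": -1}
    - {"slide": [-0.134,-0.04,0],"yaw": 0.3,"grip": -1}
    - {"slide": [-0.171,-0.051,0],"yaw": 0.38,"grip": -1}

```text
time_s: 5.65
ee_pos: [0.5261, -0.0054, 0.1973]
tcp_rot: [-0.589, 0.808, -0.0, -0.0]
ft_force: [-0.2, -1.4, -0.7]
width: 0.0314
grip_force: 59.9
```

```bash
python3 -c "
from h import *
go([.566,.168,.2],146.3)"
```

```text
t 5.65 pos [ 0.5261 -0.0054  0.1973] q [-0.01   0.263 -0.116  1.191 -0.    -1.27 ] F [-0.2 -1.4 -0.7] M [ 0.04 -0.03 -0.03] w 0.0314 g 59.9
psi 162.16 tiltz [-0. -0. -1.]
slide [-0.1773  0.0152 -0.0027] yaw 0.2767
```

carry_out:
  increments:
    - {"slide": [-0.037,0.003,-0.001],"yaw": 0.07,"grip": -1}
    - {"slide": [-0.074,0.006,-0.002],"yaw": 0.14,"grip": -1}
    - {"slide": [-0.11,0.009,-0.002],"yaw": 0.2,"grip": -1}
    - {"slide": [-0.145,0.012,-0.002],"yaw": 0.25,"grip": -1}
    - {"slide": [-0.17,0.0145,-0.002],"yaw": 0.276,"grip": -1}

```text
time_s: 6.07
ee_pos: [0.5639, 0.1624, 0.199]
tcp_rot: [-0.474, 0.881, 0.0, 0.0]
ft_force: [-0.2, -0.3, -1.0]
width: 0.0312
grip_force: 59.9
```

carry_out:
  increments:
    - {"slide": [0,0,0],"yaw": 0,"grip": -1}
    - {"slide": [0,0,0],"yaw": 0,"grip": -1}
    - {"slide": [0,0,0],"yaw": 0,"grip": -1}

```text
time_s: 6.32
ee_pos: [0.5633, 0.1592, 0.1989]
tcp_rot: [-0.475, 0.88, -0.0, -0.001]
ft_force: [-0.3, 0.1, -1.4]
width: 0.0313
grip_force: 59.9
```

```bash
python3 - <<'E'
from h import *
go([.566,.168,.2],146.3)
s=cams.capture("side");t=cams.capture("top")
for c in("side","top"):
    for q in("elbow","elbow_grip","elbow_pins","port_mouth","port_thread","port","port_seat"):
        print(c,q,[(np.round(d["position"],4).tolist(),round(d["confidence"],2)) for d in finder.spot_point(c,q) if abs(d["position"][1]-.168)<.08])
cv2.imwrite("pics/s3.png",s);cv2.imwrite("pics/t3.png",t)
cv2.imwrite("pics/c3.png",np.hstack([crop(t,200,150,300,250,400,400),crop(s,230,130,330,230,400,400)]))
E
```

```text
t 6.32 pos [0.5633 0.1592 0.1989] q [ 0.276  0.362  0.033  1.242 -0.    -0.713] F [-0.3  0.1 -1.4] M [-0.02 -0.05  0.04] w 0.0313 g 59.9
psi 146.66 tiltz [-0.001 -0.001 -1.   ]
slide [-0.0088  0.0026 -0.0011] yaw 0.0062
side elbow [([0.5646, 0.159, 0.1267], 0.84)]
side elbow_grip [([0.5624, 0.1611, 0.1965], 0.59)]
side elbow_pins [([0.5648, 0.1592, 0.1435], 0.64)]
side port_mouth [([0.5679, 0.1658, 0.0659], 0.84)]
side port_thread [([0.5653, 0.1712, 0.052], 0.69)]
side port [([0.5671, 0.1646, -0.0032], 0.79)]
side port_seat [([0.5689, 0.1661, 0.0305], 0.89)]
top elbow []
top elbow_grip []
top elbow_pins []
top port_mouth []
top port_thread []
top port []
top port_seat []
```

View pics/c3.png

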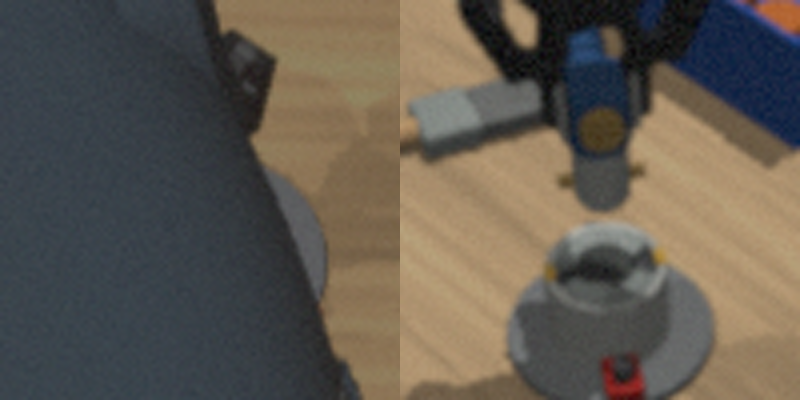

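Side view: the elbow hangs upright, with its pins at about side (371,175) and (389,172) and the mouth below at about (381,195). The arm hides the top view. I'll move over the port axis and compare pins with gap dashes in the side view.

carry_out:
  increments:
    - {"slide": [-0.004,0.0005,0.02],"yaw": 0.006,"grip": -1}
    - {"slide": [-0.0085,0.0012,0.043],"yaw": 0.006,"grip": -1}
    - {"slide": [-0.0085,0.0012,0.043],"yaw": 0.006,"grip": -1}
    - {"slide": [-0.0085,0.0012,0.043],"yaw": 0.006,"grip": -1}
    - {"slide": [-0.0085,0.0012,0.043],"yaw": 0.006,"grip": -1}

```text
time_s: 7.53
ee_pos: [0.5676, 0.1672, 0.1572]
tcp_rot: [-0.472, 0.882, -0.0, 0.0]
ft_force: [0.5, -0.6, -0.7]
width: 0.0313
grip_force: 59.8
```

```bash
python3 - <<'E'
from h import *
go([.567,.167,.16],146.3)
s=cams.capture("side");cv2.imwrite("pics/s4.png",s)
st=arm.get_state()
zp=st["ee_pos"][2]-.0569
hsv=cv2.cvtColor(s,cv2.COLOR_BGR2HSV)
u0=w2px("side",[.567,.167,.062]).astype(int);print(u0)
for f in("s4","s3","side0"):
    hs=cv2.cvtColor(cv2.imread(f"pics/{f}.png"),cv2.COLOR_BGR2HSV)
    y=(hs[...,0]>12)&(hs[...,0]<35)&(hs[...,1]>130);w=np.zeros_like(y);w[u0[1]-45:u0[1]+20,u0[0]-22:u0[0]+24]=1
    n,l,stt,ce=cv2.connectedComponentsWithStats((y&w).astype(np.uint8))
    for i in range(1,n):
        if stt[i,4]>2: print(f,stt[i],np.round(ce[i],1),"rim",px2w("side",ce[i],.062)[:2].round(4),"pin",px2w("side",ce[i],zp)[:2].round(4))
cv2.imwrite("pics/c4.png",crop(s,u0[0]-40,u0[1]-50,u0[0]+40,u0[1]+30,500,500))
E
```

```text
t 7.53 pos [0.5676 0.1672 0.1572] q [ 0.287  0.394 -0.028  1.148 -0.    -0.696] F [ 0.5 -0.6 -0.7] M [-0.   -0.02  0.06] w 0.0313 g 59.8
psi 146.28 tiltz [ 0. -0. -1.]
slide [ 0.0005  0.0004 -0.0028] yaw -0.0004
[281 195]
s4 [276 170   9   8  47] [280.1 173.5] rim [0.6159 0.2232] pin [0.5903 0.1922]
s4 [293 193   3   3   8] [294.1 193.9] rim [0.5927 0.1504] pin [0.568  0.1224]
s4 [266 197   3   3   5] [267.  197.8] rim [0.5403 0.1861] pin [0.5178 0.1566]
s3 [276 158   9   9  43] [280.  161.7] rim [0.6438 0.2537] pin [0.617  0.2214]
s3 [294 193   2   3   5] [294.4 193.8] rim [0.5933 0.1502] pin [0.5686 0.1221]
s3 [267 197   2   3   4] [267.2 198. ] rim [0.5402 0.1853] pin [0.5177 0.1558]
side0 [294 193   2   2   4] [294.5 193.5] rim [0.5941 0.1507] pin [0.5694 0.1226]
side0 [266 197   3   2   6] [267.  197.5] rim [0.5409 0.1869] pin [0.5184 0.1573]
```

View pics/c4.png

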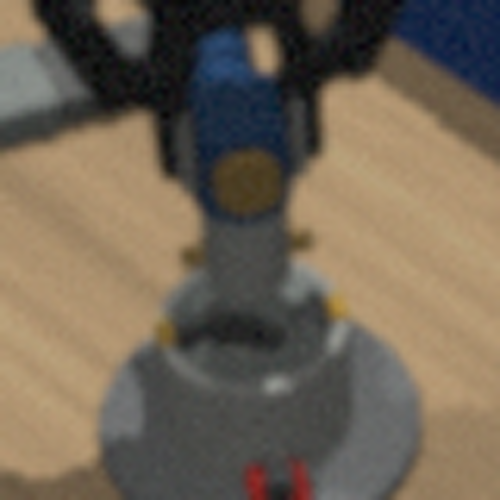

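```bash
python3 - <<'E'
from h import *
a=px2w("side",(271.7,186),.1003);b=px2w("side",(289,183.6),.1003);print(a,b,(a+b)/2)
print(px2w("side",(280.1,173.5),.1572-.0729+.068))
print("exp pins",[w2px("side",[.5676+e*.022*np.cos(np.radians(146.3)),.1672+e*.022*np.sin(np.radians(146.3)),.1003]) for e in(1,-1)])
E
```

```text
[0.54986398 0.17652689 0.1003    ] [0.58233596 0.15415112 0.1003    ] [0.56609997 0.16533901 0.1003    ]
[0.55599326 0.15071618 0.1523    ]
exp pins [array([270.65396982, 185.491354  ]), array([289.88955847, 182.61330814])]
```

Pins and dashes agree with the hand to within about 2 mm. The remaining correction is about (-0.6, +0.8) mm. Descending gently and watching the force.

carry_out:
  increments:
    - {"slide": [-0.0002,0.001,0.008],"yaw": 0,"grip": -1}
    - {"slide": [-0.0002,0.001,0.016],"yaw": 0,"grip": -1}
    - {"slide": [-0.0002,0.001,0.021],"yaw": 0,"grip": -1}
    - {"slide": [-0.0002,0.001,0.025],"yaw": 0,"grip": -1}
    - {"slide": [-0.0002,0.001,0.027],"yaw": 0,"grip": -1}

```text
time_s: 8.0
ee_pos: [0.5663, 0.1678, 0.1284]
tcp_rot: [-0.472, 0.882, 0.0, -0.001]
ft_force: [0.7, 0.5, -2.3]
width: 0.0318
grip_force: 59.8
```

```bash
python3 -c "
from h import *
go([.567,.168,.112],146.3)"
```

```text
t 8.0 pos [0.5663 0.1678 0.1284] q [ 0.288  0.413 -0.076  1.083 -0.    -0.694] F [ 0.7  0.5 -2.3] M [-0.06  0.03 -0.02] w 0.0318 g 59.8
psi 146.26 tiltz [-0.001 -0.    -1.   ]
slide [-0.0006 -0.0005  0.0164] yaw -0.0006
```

carry_out:
  increments:
    - {"slide": [0,0,0.003],"yaw": 0,"grip": -1}
    - {"slide": [0,0,0.006],"yaw": 0,"grip": -1}
    - {"slide": [0,0,0.009],"yaw": 0,"grip": -1}
    - {"slide": [0,0,0.011],"yaw": 0,"grip": -1}
    - {"slide": [0,0,0.011],"yaw": 0,"grip": -1}

```text
time_s: 8.42
ee_pos: [0.5665, 0.1679, 0.1178]
tcp_rot: [-0.472, 0.882, 0.0, -0.0]
ft_force: [0.0, 0.5, -1.3]
width: 0.0311
grip_force: 59.8
```

```bash
python3 -c "
from h import *
go([.567,.168,.112],146.3)"
```

```text
t 8.42 pos [0.5665 0.1679 0.1178] q [ 0.288  0.421 -0.093  1.058 -0.    -0.694] F [ 0.   0.5 -1.3] M [-0.01 -0.    0.05] w 0.0311 g 59.8
psi 146.27 tiltz [-0.001 -0.    -1.   ]
slide [-0.0004 -0.0004  0.0058] yaw -0.0005
```

carry_out:
  increments:
    - {"slide": [0,0,0.0015],"yaw": 0,"grip": -1}
    - {"slide": [0,0,0.003],"yaw": 0,"grip": -1}
    - {"slide": [0,0,0.0045],"yaw": 0,"grip": -1}
    - {"slide": [0,0,0.0055],"yaw": 0,"grip": -1}
    - {"slide": [0,0,0.0055],"yaw": 0,"grip": -1}

```text
time_s: 8.83
ee_pos: [0.5666, 0.1679, 0.1125]
tcp_rot: [-0.472, 0.882, 0.0, -0.0]
ft_force: [0.1, 0.5, -2.4]
width: 0.0312
grip_force: 59.8
```

```bash
python3 -c "
from h import *
go([.567,.168,.112],146.3)"
```

```text
t 8.83 pos [0.5666 0.1679 0.1125] q [ 0.288  0.425 -0.101  1.045 -0.    -0.694] F [ 0.1  0.5 -2.4] M [-0.02 -0.01  0.03] w 0.0312 g 59.8
psi 146.27 tiltz [-0. -0. -1.]
slide [-0.0003 -0.0003  0.0005] yaw -0.0006
```

carry_out:
  increments:
    - {"slide": [0,0,0.0005],"yaw": 0,"grip": -1}
    - {"slide": [0,0,0.001],"yaw": 0,"grip": -1}
    - {"slide": [0,0,0.001],"yaw": 0,"grip": -1}

```text
time_s: 9.08
ee_pos: [0.5668, 0.168, 0.1119]
tcp_rot: [-0.472, 0.882, -0.0, 0.0]
ft_force: [-0.3, -0.3, -1.5]
width: 0.0309
grip_force: 60.0
```

carry_out:
  increments:
    - {"slide": [0,0,0.0004],"yaw": 0,"grip": -1}
    - {"slide": [0,0,0.0008],"yaw": 0,"grip": -1}
    - {"slide": [0,0,0.0008],"yaw": 0,"grip": -1}

```text
time_s: 9.33
ee_pos: [0.5669, 0.168, 0.1117]
tcp_rot: [-0.472, 0.882, -0.0, 0.0]
ft_force: [-1.6, 0.2, 4.7]
width: 0.031
grip_force: 60.9
```

The pins are in the gaps: the lower ramp is felt at TCP z≈0.1117. I'll raise to mid-play (about 0.1125), then turn in along the 9 mm/rad helix.

carry_out:
  increments:
    - {"slide": [0,0,-0.0018],"yaw": 0,"grip": -1}
    - {"slide": [0,0,-0.0018],"yaw": 0,"grip": -1}

```text
time_s: 9.5
ee_pos: [0.5668, 0.1679, 0.113]
tcp_rot: [-0.472, 0.882, -0.0, 0.0]
ft_force: [0.4, 0.1, -1.2]
width: 0.0311
grip_force: 60.1
```

carry_out:
  increments:
    - {"slide": [0,0,0.00045],"yaw": 0.05,"grip": -1}
    - {"slide": [0,0,0.0009],"yaw": 0.1,"grip": -1}
    - {"slide": [0,0,0.00135],"yaw": 0.15,"grip": -1}
    - {"slide": [0,0,0.00135],"yaw": 0.15,"grip": -1}

```text
time_s: 9.83
ee_pos: [0.5666, 0.1679, 0.1111]
tcp_rot: [-0.403, 0.915, -0.0, -0.0]
ft_force: [-0.3, 0.4, -2.1]
width: 0.0312
grip_force: 60.0
```

```bash
python3 -c "
from h import *
go([.567,.168,.1112],146.3)"
```

```text
t 9.83 pos [0.5666 0.1679 0.1111] q [ 0.288  0.426 -0.103  1.042 -0.    -0.542] F [-0.3  0.4 -2.1] M [-0.03 -0.   -0.05] w 0.0312 g 60.0
psi 137.55 tiltz [-0. -0. -1.]
slide [-0.0004 -0.0002 -0.0001] yaw -0.1528
```

carry_out:
  increments:
    - {"slide": [0,0,0.0005],"yaw": 0.05,"grip": -1}
    - {"slide": [0,0,0.0009],"yaw": 0.1,"grip": -1}
    - {"slide": [0,0,0.0009],"yaw": 0.1,"grip": -1}
    - {"slide": [0,0,0.0009],"yaw": 0.1,"grip": -1}

```text
time_s: 10.17
ee_pos: [0.5667, 0.1679, 0.1104]
tcp_rot: [-0.359, 0.933, -0.0, -0.0]
ft_force: [0.3, 0.9, -3.0]
width: 0.0317
grip_force: 60.0
```

carry_out:
  increments:
    - {"slide": [0,0,0.0005],"yaw": 0.05,"grip": -1}
    - {"slide": [0,0,0.0009],"yaw": 0.1,"grip": -1}
    - {"slide": [0,0,0.0009],"yaw": 0.1,"grip": -1}
    - {"slide": [0,0,0.0009],"yaw": 0.1,"grip": -1}

```text
time_s: 10.5
ee_pos: [0.5667, 0.1679, 0.1096]
tcp_rot: [-0.312, 0.95, -0.0, -0.0]
ft_force: [-0.5, 0.1, -1.6]
width: 0.031
grip_force: 60.0
```

carry_out:
  increments:
    - {"slide": [0,0,0.0005],"yaw": 0.05,"grip": -1}
    - {"slide": [0,0,0.0009],"yaw": 0.1,"grip": -1}
    - {"slide": [0,0,0.0009],"yaw": 0.1,"grip": -1}
    - {"slide": [0,0,0.0009],"yaw": 0.1,"grip": -1}

```text
time_s: 10.83
ee_pos: [0.5667, 0.1679, 0.1087]
tcp_rot: [-0.264, 0.964, -0.0, -0.0]
ft_force: [0.9, 0.6, -1.9]
width: 0.0311
grip_force: 60.0
```

```bash
python3 -c "
from h import *
go([.567,.168,.1084],146.3)"
```

```text
t 10.83 pos [0.5667 0.1679 0.1087] q [ 0.288  0.428 -0.107  1.036 -0.    -0.247] F [ 0.9  0.6 -1.9] M [-0.03 -0.03 -0.01] w 0.0311 g 60.0
psi 120.67 tiltz [-0. -0. -1.]
slide [-0.0003 -0.0001  0.0003] yaw -0.4473
```

carry_out:
  increments:
    - {"slide": [0,0,0.0006],"yaw": 0.05,"grip": -1}
    - {"slide": [0,0,0.001],"yaw": 0.1,"grip": -1}
    - {"slide": [0,0,0.001],"yaw": 0.1,"grip": -1}
    - {"slide": [0,0,0.001],"yaw": 0.1,"grip": -1}

```text
time_s: 11.17
ee_pos: [0.5667, 0.1679, 0.1077]
tcp_rot: [-0.216, 0.976, -0.0, -0.0]
ft_force: [-0.3, -0.1, -1.3]
width: 0.0311
grip_force: 60.0
```

carry_out:
  increments:
    - {"slide": [0,0,0.0005],"yaw": 0.05,"grip": -1}
    - {"slide": [0,0,0.0009],"yaw": 0.1,"grip": -1}
    - {"slide": [0,0,0.0009],"yaw": 0.1,"grip": -1}
    - {"slide": [0,0,0.0009],"yaw": 0.1,"grip": -1}

```text
time_s: 11.5
ee_pos: [0.5667, 0.1679, 0.1069]
tcp_rot: [-0.167, 0.986, -0.0, 0.0]
ft_force: [0.5, 0.7, -0.9]
width: 0.0314
grip_force: 60.0
```

carry_out:
  increments:
    - {"slide": [0,0,0.0005],"yaw": 0.05,"grip": -1}
    - {"slide": [0,0,0.0009],"yaw": 0.1,"grip": -1}
    - {"slide": [0,0,0.0009],"yaw": 0.1,"grip": -1}
    - {"slide": [0,0,0.0009],"yaw": 0.1,"grip": -1}

```text
time_s: 11.83
ee_pos: [0.5667, 0.1679, 0.1059]
tcp_rot: [-0.117, 0.993, -0.0, -0.0]
ft_force: [-0.2, -0.9, -0.7]
width: 0.0311
grip_force: 60.0
```

```bash
python3 -c "
from h import *
go([.567,.168,.1084],146.3)"
```

```text
t 11.83 pos [0.5667 0.1679 0.1059] q [ 0.288  0.43  -0.111  1.03  -0.     0.053] F [-0.2 -0.9 -0.7] M [ 0.02  0.03 -0.01] w 0.0311 g 60.0
psi 103.49 tiltz [-0. -0. -1.]
slide [-0.0003  0.     -0.0025] yaw -0.7472
```

carry_out:
  increments:
    - {"slide": [0,0,0.0005],"yaw": 0.05,"grip": -1}
    - {"slide": [0,0,0.0009],"yaw": 0.1,"grip": -1}
    - {"slide": [0,0,0.0009],"yaw": 0.1,"grip": -1}
    - {"slide": [0,0,0.0009],"yaw": 0.1,"grip": -1}

```text
time_s: 12.17
ee_pos: [0.5667, 0.168, 0.1051]
tcp_rot: [-0.068, 0.998, -0.0, -0.0]
ft_force: [0.3, 0.3, -1.3]
width: 0.0311
grip_force: 60.0
```

carry_out:
  increments:
    - {"slide": [0,0,0.0005],"yaw": 0.05,"grip": -1}
    - {"slide": [0,0,0.0009],"yaw": 0.1,"grip": -1}
    - {"slide": [0,0,0.0009],"yaw": 0.1,"grip": -1}
    - {"slide": [0,0,0.0009],"yaw": 0.1,"grip": -1}

```text
time_s: 12.5
ee_pos: [0.5667, 0.1679, 0.1042]
tcp_rot: [-0.018, 1.0, -0.0, -0.0]
ft_force: [0.7, -0.8, -2.2]
width: 0.0315
grip_force: 60.0
```

```bash
python3 -c "
from h import *
go([.567,.168,.1084],146.3)"
```

```text
t 12.5 pos [0.5667 0.1679 0.1042] q [ 0.288  0.431 -0.114  1.026 -0.     0.253] F [ 0.7 -0.8 -2.2] M [ 0.03 -0.   -0.02] w 0.0315 g 60.0
psi 92.03 tiltz [-0. -0. -1.]
slide [-0.0003  0.0001 -0.0042] yaw -0.9472
```

carry_out:
  increments:
    - {"slide": [0,0,0.0006],"yaw": 0.05,"grip": -1}
    - {"slide": [0,0,0.0011],"yaw": 0.1,"grip": -1}
    - {"slide": [0,0,0.0011],"yaw": 0.1,"grip": -1}
    - {"slide": [0,0,0.0011],"yaw": 0.1,"grip": -1}

```text
time_s: 12.83
ee_pos: [0.5667, 0.1679, 0.1031]
tcp_rot: [0.032, 0.999, -0.0, -0.0]
ft_force: [0.9, 0.1, -1.4]
width: 0.0312
grip_force: 60.0
```

carry_out:
  increments:
    - {"slide": [0,0,0.0005],"yaw": 0.05,"grip": -1}
    - {"slide": [0,0,0.0009],"yaw": 0.1,"grip": -1}
    - {"slide": [0,0,0.0009],"yaw": 0.1,"grip": -1}
    - {"slide": [0,0,0.0009],"yaw": 0.1,"grip": -1}

```text
time_s: 13.17
ee_pos: [0.5667, 0.1679, 0.1022]
tcp_rot: [0.082, 0.997, -0.0, -0.0]
ft_force: [0.3, -0.2, -0.6]
width: 0.0317
grip_force: 60.0
```

carry_out:
  increments:
    - {"slide": [0,0,0.0005],"yaw": 0.05,"grip": -1}
    - {"slide": [0,0,0.0009],"yaw": 0.1,"grip": -1}
    - {"slide": [0,0,0.0009],"yaw": 0.1,"grip": -1}
    - {"slide": [0,0,0.0009],"yaw": 0.1,"grip": -1}

```text
time_s: 13.5
ee_pos: [0.5667, 0.1679, 0.1013]
tcp_rot: [0.132, 0.991, -0.0, -0.0]
ft_force: [-1.0, 0.4, -1.4]
width: 0.0314
grip_force: 60.0
```

```bash
python3 -c "
from h import *
go([.567,.168,.1084],146.3)"
```

```text
t 13.5 pos [0.5667 0.1679 0.1013] q [ 0.288  0.434 -0.118  1.019 -0.     0.553] F [-1.   0.4 -1.4] M [-0.01  0.03 -0.04] w 0.0314 g 60.0
psi 74.84 tiltz [-0. -0. -1.]
slide [-0.0003  0.0002 -0.0071] yaw -1.2471
```

carry_out:
  increments:
    - {"slide": [0,0,0.0005],"yaw": 0.05,"grip": -1}
    - {"slide": [0,0,0.0009],"yaw": 0.1,"grip": -1}
    - {"slide": [0,0,0.0009],"yaw": 0.1,"grip": -1}
    - {"slide": [0,0,0.0009],"yaw": 0.1,"grip": -1}

```text
time_s: 13.83
ee_pos: [0.5667, 0.1679, 0.1004]
tcp_rot: [0.181, 0.983, -0.0, 0.0]
ft_force: [0.3, 0.2, -0.5]
width: 0.0314
grip_force: 60.0
```

carry_out:
  increments:
    - {"slide": [0,0,0.0005],"yaw": 0.05,"grip": -1}
    - {"slide": [0,0,0.0009],"yaw": 0.1,"grip": -1}
    - {"slide": [0,0,0.0009],"yaw": 0.1,"grip": -1}
    - {"slide": [0,0,0.0009],"yaw": 0.1,"grip": -1}

```text
time_s: 14.17
ee_pos: [0.5667, 0.1679, 0.0995]
tcp_rot: [0.23, 0.973, -0.0, 0.0]
ft_force: [0.3, 0.1, -1.5]
width: 0.0312
grip_force: 60.0
```

```bash
python3 -c "
from h import *
go([.567,.168,.1084],146.3)"
```

```text
t 14.17 pos [0.5667 0.1679 0.0995] q [ 0.288  0.435 -0.121  1.015 -0.     0.753] F [ 0.3  0.1 -1.5] M [-0.01 -0.    0.04] w 0.0312 g 60.0
psi 63.38 tiltz [-0. -0. -1.]
slide [-0.0002  0.0002 -0.0089] yaw -1.4471
```

carry_out:
  increments:
    - {"slide": [0,0,0.0005],"yaw": 0.05,"grip": -1}
    - {"slide": [0,0,0.0009],"yaw": 0.1,"grip": -1}
    - {"slide": [0,0,0.0009],"yaw": 0.1,"grip": -1}
    - {"slide": [0,0,0.0009],"yaw": 0.1,"grip": -1}

```text
time_s: 14.5
ee_pos: [0.5668, 0.168, 0.0987]
tcp_rot: [0.279, 0.96, 0.0, 0.0]
ft_force: [-0.2, -0.5, -1.8]
width: 0.0311
grip_force: 60.0
```

carry_out:
  increments:
    - {"slide": [0,0,0.0005],"yaw": 0.05,"grip": -1}
    - {"slide": [0,0,0.0009],"yaw": 0.1,"grip": -1}
    - {"slide": [0,0,0.0009],"yaw": 0.1,"grip": -1}
    - {"slide": [0,0,0.0009],"yaw": 0.1,"grip": -1}

```text
time_s: 14.83
ee_pos: [0.5669, 0.1679, 0.0979]
tcp_rot: [0.326, 0.945, 0.0, 0.0]
ft_force: [0.1, -0.8, 1.0]
width: 0.0313
grip_force: 60.3
```

```bash
python3 -c "
from h import *
go([.567,.168,.1084],146.3)"
```

```text
t 14.83 pos [0.5669 0.1679 0.0979] q [ 0.288  0.436 -0.123  1.011 -0.     0.953] F [ 0.1 -0.8  1. ] M [-0.13 -0.1   0.01] w 0.0313 g 60.3
psi 51.92 tiltz [ 0.001 -0.    -1.   ]
slide [-0.      0.0001 -0.0105] yaw -1.6472
```

carry_out:
  increments:
    - {"slide": [0,0,0.00045],"yaw": 0.05,"grip": -1}
    - {"slide": [0,0,0.00045],"yaw": 0.05,"grip": -1}
    - {"slide": [0,0,0.00045],"yaw": 0.05,"grip": -1}

```text
time_s: 15.08
ee_pos: [0.5669, 0.168, 0.0975]
tcp_rot: [0.35, 0.937, 0.0, 0.0]
ft_force: [-0.1, -1.1, 2.4]
width: 0.0316
grip_force: 60.4
```

carry_out:
  increments:
    - {"slide": [0,0,0.00045],"yaw": 0.05,"grip": -1}
    - {"slide": [0,0,0.00045],"yaw": 0.05,"grip": -1}
    - {"slide": [0,0,0.00045],"yaw": 0.05,"grip": -1}

```text
time_s: 15.33
ee_pos: [0.567, 0.168, 0.097]
tcp_rot: [0.373, 0.928, 0.0, 0.0]
ft_force: [0.7, -0.9, 3.5]
width: 0.0313
grip_force: 60.6
```

```bash
python3 -c "
from h import *
go([.567,.168,.1084],146.3)"
```

```text
t 15.33 pos [0.567 0.168 0.097] q [ 0.288  0.437 -0.124  1.009 -0.     1.053] F [ 0.7 -0.9  3.5] M [-0.18 -0.17 -0.02] w 0.0313 g 60.6
psi 46.16 tiltz [ 0.001  0.    -1.   ]
slide [-0.      0.     -0.0114] yaw -1.7477
```

Resistance rises linearly at about 25 N/rad, matching 3 N/mm × 9 mm/rad. Extrapolated back, the onset is at θ≈1.55 rad, so the end angle is ≈2.07 rad, leaving 0.325 rad.

carry_out:
  increments:
    - {"slide": [0,0,0.00045],"yaw": 0.05,"grip": -1}
    - {"slide": [0,0,0.0009],"yaw": 0.1,"grip": -1}
    - {"slide": [0,0,0.0013],"yaw": 0.15,"grip": -1}
    - {"slide": [0,0,0.0013],"yaw": 0.15,"grip": -1}

```text
time_s: 15.67
ee_pos: [0.567, 0.168, 0.0959]
tcp_rot: [0.443, 0.896, 0.0, 0.0]
ft_force: [0.6, -0.5, 6.1]
width: 0.0312
grip_force: 60.9
```

carry_out:
  increments:
    - {"slide": [0,0,0.00045],"yaw": 0.05,"grip": -1}
    - {"slide": [0,0,0.0009],"yaw": 0.1,"grip": -1}
    - {"slide": [0,0,0.0015],"yaw": 0.175,"grip": -1}
    - {"slide": [0,0,0.0015],"yaw": 0.175,"grip": -1}
    - {"slide": [0,0,0.0015],"yaw": 0.175,"grip": -1}

```text
time_s: 16.08
ee_pos: [0.567, 0.1683, 0.0947]
tcp_rot: [0.519, 0.855, 0.001, 0.0]
ft_force: [-0.3, 0.4, 8.0]
width: 0.0313
grip_force: 61.1
```

```bash
python3 - <<'E'
from h import *
go([.567,.168,.1084],146.3)
s=cams.capture("side")
cv2.imwrite("pics/c5.png",crop(s,241,145,321,225,500,500))
E
```

```text
t 16.08 pos [0.567  0.1683 0.0947] q [ 2.880e-01  4.390e-01 -1.280e-01  1.003e+00  1.000e-03  1.379e+00] F [-0.3  0.4  8. ] M [ 0.03  0.25 -0.02] w 0.0313 g 61.1
psi 27.52 tiltz [ 0.001  0.001 -1.   ]
slide [-0.0003 -0.0001 -0.0137] yaw -2.0731
```

View pics/c5.png

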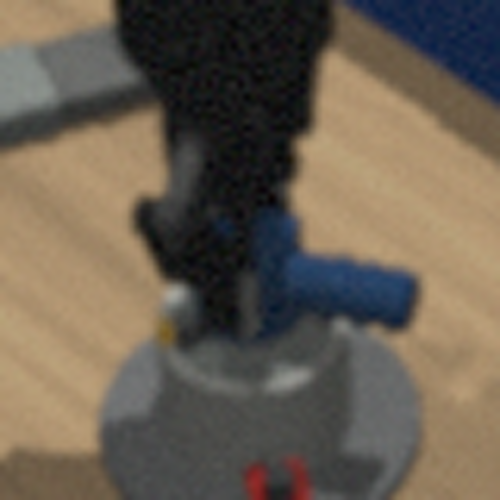

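The picture shows the elbow seated low in the collar at crop (280,300), upright with its outlet now to the right. θ=2.073 rad, which is onset + 30°. Unloading and letting go.

carry_out:
  increments:
    - {"slide": [0,0,-0.0008],"yaw": 0,"grip": -1}
    - {"slide": [0,0,-0.0008],"yaw": 0,"grip": 0.2}
    - {"slide": [0,0,-0.0008],"yaw": 0,"grip": 0.4}
    - {"slide": [0,0,-0.0008],"yaw": 0,"grip": 0.4}
    - {"slide": [0,0,-0.0008],"yaw": 0,"grip": 0.4}

```text
time_s: 16.55
ee_pos: [0.5664, 0.1679, 0.0945]
tcp_rot: [0.519, 0.854, -0.0, -0.0]
ft_force: [-0.1, 0.4, -0.6]
width: 0.0599
grip_force: 0.0
```

carry_out:
  increments:
    - {"slide": [0,0,-0.01],"yaw": 0,"grip": 0.4}
    - {"slide": [0,0,-0.03],"yaw": 0,"grip": 0.4}
    - {"slide": [0,0,-0.06],"yaw": 0,"grip": 0.4}
    - {"slide": [0,0,-0.09],"yaw": 0,"grip": 0.4}
    - {"slide": [0,0,-0.12],"yaw": 0,"grip": 0.4}

```text
time_s: 16.97
ee_pos: [0.5663, 0.1678, 0.2167]
tcp_rot: [0.52, 0.854, -0.0, -0.0]
ft_force: [0.5, -0.4, -0.7]
width: 0.0601
grip_force: 0.0
```

carry_out:
  increments:
    - {"slide": [-0.02,-0.02,0],"yaw": 0,"grip": 0.4}
    - {"slide": [-0.04,-0.05,0],"yaw": 0,"grip": 0.4}
    - {"slide": [-0.06,-0.08,0],"yaw": 0,"grip": 0.4}
    - {"slide": [-0.06,-0.11,0],"yaw": 0,"grip": 0.4}
    - {"slide": [-0.06,-0.14,0],"yaw": 0,"grip": 0.4}

```text
time_s: 17.38
ee_pos: [0.469, 0.0489, 0.2153]
tcp_rot: [0.52, 0.854, 0.0, 0.0]
ft_force: [0.7, 0.4, 0.7]
width: 0.0598
grip_force: 0.0
```

```bash
python3 - <<'E'
from h import *
go([.567,.168,.1084],146.3)
s=cams.capture("side");t=cams.capture("top")
for c in("side","top"):
    for q in("elbow","elbow_grip"):
        print(c,q,[(np.round(d["position"],4).tolist(),round(d["confidence"],2)) for d in finder.spot_point(c,q) if abs(d["position"][1]-.168)<.05])
cv2.imwrite("pics/c6.png",np.hstack([crop(t,215,165,295,245,400,400),crop(s,241,145,321,225,400,400)]))
E
```

```text
t 17.38 pos [0.469  0.0489 0.2153] q [ 0.104  0.162 -0.202  1.206 -0.     1.198] F [0.7 0.4 0.7] M [-0.02 -0.   -0.02] w 0.0598 g 0.0
psi 27.31 tiltz [ 0. -0. -1.]
slide [0.0608 0.1417 0.1069] yaw -2.0767
side elbow [([0.567, 0.1711, 0.0938], 0.7)]
side elbow_grip [([0.5668, 0.1693, 0.0955], 0.52)]
top elbow []
top elbow_grip []
```

View pics/c6.png

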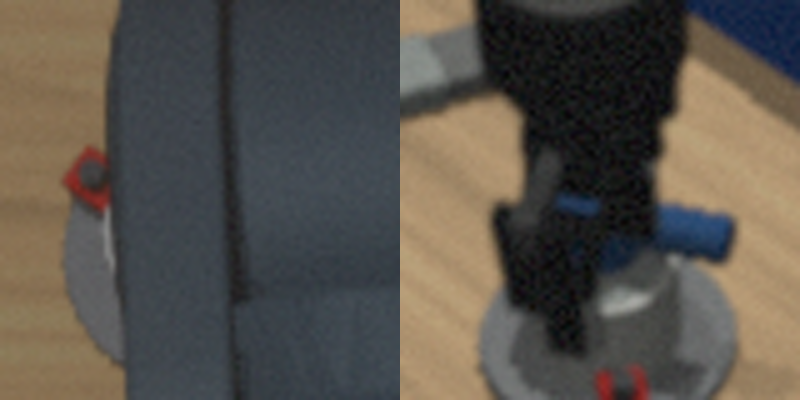

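The elbow is still in the port, with the arm partly blocking both views. I'll move farther off for a clear check.

carry_out:
  increments:
    - {"slide": [-0.02,-0.027,0],"yaw": 0,"grip": 0.4}
    - {"slide": [-0.04,-0.053,0],"yaw": 0,"grip": 0.4}
    - {"slide": [-0.06,-0.08,0],"yaw": 0,"grip": 0.4}
    - {"slide": [-0.08,-0.106,0],"yaw": 0,"grip": 0.4}
    - {"slide": [-0.1,-0.131,0],"yaw": 0,"grip": 0.4}

```text
time_s: 18.1
ee_pos: [0.3998, -0.0996, 0.2148]
tcp_rot: [0.519, 0.855, -0.0, 0.0]
ft_force: [1.1, -0.2, 0.5]
width: 0.0597
grip_force: 0.0
```

```bash
python3 - <<'E'
from h import *
s=cams.capture("side");t=cams.capture("top")
hsv=cv2.cvtColor(t,cv2.COLOR_BGR2HSV)
b=(hsv[...,0]>95)&(hsv[...,0]<130)&(hsv[...,1]>120);w=np.zeros_like(b);w[175:250,215:300]=1
p=np.argwhere(b&w)[:,::-1]
if len(p)>30:
    W=np.array([px2w("top",q,.09)[:2] for q in p]);c=W.mean(0);u=np.linalg.eigh(np.cov((W-c).T))[1][:,1];print(len(p),c,np.degrees(np.arctan2(u[1],u[0])))
for c in("side","top"):
    for q in("elbow","elbow_grip"):
        print(c,q,[(np.round(d["position"],4).tolist(),round(d["confidence"],2)) for d in finder.spot_point(c,q) if abs(d["position"][1]-.168)<.05])
cv2.imwrite("pics/c7.png",np.hstack([crop(t,215,165,295,245,400,400),crop(s,241,145,321,225,400,400)]))
E
```

```text
171 [0.57111649 0.1649955 ] 115.80442324245152
side elbow [([0.5682, 0.1664, 0.0224], 0.73)]
side elbow_grip [([0.5689, 0.1694, 0.0931], 0.61)]
top elbow [([0.5682, 0.1701, 0.0221], 0.9)]
top elbow_grip [([0.5687, 0.169, 0.0951], 0.58)]
```

View pics/c7.png

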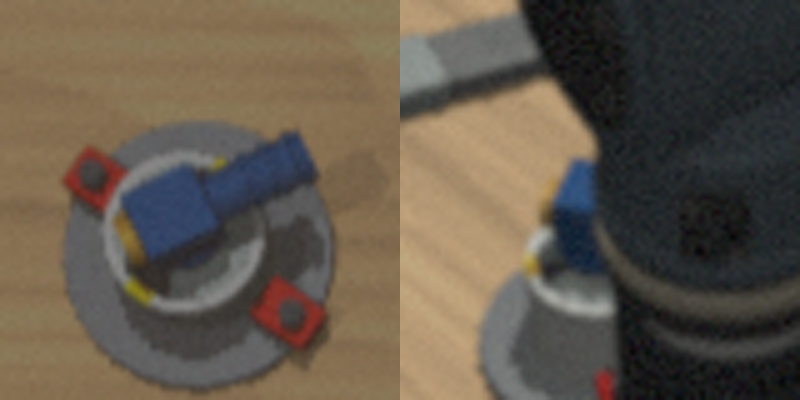

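The top view shows the elbow upright in the port: block at crop (170,215), outlet at about -63° as left, origin at z≈22 mm, and the robot clear. Handing in.

```bash
python3 -c "
from cell import arm
print(arm.sign_off())"
```

```text
the job is handed in; nothing more can be done
None
```

The blue elbow is screwed into the dust port, turned 30° past the point where I felt the seat (at about 1.55 rad), then let go; it was still in place with the robot clear when I handed the job in at about 18 s, and no verdict was returned.

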